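# Interlock drying-press channels in the spring rack

## Robot

A 6-joint arm with a two-finger parallel gripper is mounted at the origin on the work surface. World frame = base frame: x ahead of the robot, y to its left, z up, the work surface at z = 0. Lengths are in m, angles in rad, forces in N, time in s.
With the tool pointing down it reaches from about 0.35 to 0.875 m from the base axis. Payload 4.2 kg.
Tool frame: the origin (TCP) lies at the very end of the fingers, on their centre line; the grasp point (between the pads) lies env.pinch_z behind it (env.pinch_z is the distance from the TCP to the grasp point, in m); z points along the fingers, y is the direction in which the jaws open and shut (so a half turn about z gives the same grasp; the last joint's range is limited). The gripper opens to 87 mm and grips with 3 to 60 N. Pads are 19 mm wide; open, the fingers measure 117 mm over their backs; the gripper's body (75 mm by 190 mm) begins 51 mm behind the grasp point.
Start: joints at [1.59, 0.385, 0.008, 0, -1.194, -0.259], TCP at [0.148, 0.607, 0.223] pointing down, gripper open.
Joint ranges: [-3.14, 3.14], [-1.21, 2.06], [-1.07, 1.41], [-3.16, 2.05], [-2.99, -0.16], [-3.1, 3.1]. Speed limits (rad/s): [2.79, 2.79, 3.14, 3.14, 3.14, 3.14].

## Interface

Orientations are given as a 3x3 rotation matrix whose columns are the frame's x, y, z axes.
In Python, from rig import env gives the robot as it stands.
- The arm moves only by the tool move_arm, never from a script. Its argument "motion" is a list of rows, each an object with "xyz": the shift along the tool's x, y, z in mm, a list of three; "delta_rot": the turn, a rotation vector about the tool's x, y, z in degrees, a list of three; "fingers": the opening, from -1 (shut) to 1 (fully open). In form: [{"xyz": [dx, dy, dz], "delta_rot": [rx, ry, rz], "fingers": fingers}, ...]. A call has 1 to 8 rows; each row is the pose to reach, as a shift and turn from the pose measured when the call began, along the tool's axes at that moment; what a row does not reach only later rows make up. A row lasts 1/12 s, in which the tool goes at most 41.7 mm and 7.16 degrees, less where a joint would pass 70% of its speed; a pose out of reach is approached as far as the arm can. A call with a gripper value outside its range is refused whole. The fingers move at their own pace and stop on an object; "squeeze" is the grip in N (left out, the last holds). Time passes only in rows, so rows that repeat a pose let the fingers close. It gives the time, the measured TCP pose, the force and the opening at its end, in the units of the state.
- env.state(): the state, without advancing time (a new reading comes with each control period).
- env.grab_frame(name): name is "scene" or "side" or "wrist"; returns the picture (420x560x3 uint8, red, green, blue); there is no depth.
- env.camera_model(name): a dict with "fov_y" (degrees; the focal length in pixels is half the picture's height over the tangent of half this angle, whatever the lens; pixels are square), "cx", "cy" (the principal point, pixels), "cam_to_world" (4x4, takes a point from camera to world coordinates). Camera axes: x right, y up, looking along -z (the intrinsics and any distortion apply to the point x, -y, -z); pixel columns grow to the right and rows downward; lengths in m; the calibration is good to about 2 mm. A picture is of the moment at which its call begins: read the wrist's pose just before it. camera_model takes no time and is no camera call; for the wrist camera it gives the pose at the moment of the call.
- env.hand_in(): hands the job in, once; it reports no verdict.
The state is a dict: "time": time; "joint_positions": joint angles; "qvel": joint speeds; "tau": joint torques, N m; "tcp_pos": TCP position; "ee_rot": TCP orientation; "ft_force": force on the tool from outside, world axes, zero at the start; "ft_torque": the same for the moment, N m; "gripper_width": finger opening in m.
Only numpy, scipy, OpenCV 4.12 (cv2) and the standard library are available. Lean on these libraries where they do the work, as an engineer would, in place of code of your own. Each camera call takes 0.05 s, during which the arm holds its last target. There are 200 camera calls.

## Task

Put the two loose aluminium channels away in the stacking rack, interlocked with the one already there. First set the shorter loose one, open side up, flat on the rack's floor between the resident channel and the spring-loaded jaw, side against side and with the ends roughly even, so that the jaw clamps the two together; then lay the longer one open side down over the joint, so that it straddles the two touching flanges with one of its own flanges in each trough, level, roughly centred lengthwise and fully home. Leave the other things on the bench where they are.

Things in the scene. Friction and masses are not known exactly. Their poses are not given: they have to be found in the camera images.
- rack_floor (a point): Fixed grey stacking rack; point on its floor, 16 mm above the bench. Axes: x runs across the channels from the spring jaw (-x, on the side away from the robot) to the fixed stop (+x), y along the channels, z up. Floor, jaw and stop are only 40 mm long in y: channels overhang, so fingers pass beside them, over a base plate 6 mm high (84 mm in y, x -75 to +51 mm).
- rack_stop (a point): Top edge of the rack's fixed stop: its face is at rack x = +28 mm and rises 20 mm above the floor. A bracket of the same height at rack x = -60 to -68 mm carries the jaw. Same axes as the rack.
- jaw (a joint): Spring-loaded jaw, slides along rack x. 0 = rest, face at rack x = -20 mm; grows (m) as it is pushed back to -x, at most 0.017. It pushes back with about 3 N plus 0.22 N per mm. At rest the gap beside the resident channel is 6 to 8 mm narrower than a channel.
- jaw_edge (a point): Top edge of the jaw's face, 21 mm above the rack's floor. The jaw is a plain square-edged steel block, 40 mm long, 12 mm thick, with no lead-in: a channel lowered level stands on it. Tilt the channel so that its lower edge on the jaw's side leads, push the jaw back with that edge, then level and lower.
- first_mid (a point): Aluminium U-channel: 54 mm long (its y), 27 wide (x), 24 high, web and flanges 6 mm thick, trough 15 mm wide, 18 mm deep. The resident channel, loose, lies open side up on the rack's floor close to the fixed stop; mass about 55 g. Point: its centre, half-way up (12 mm above its underside); z up. Clamped against the stop its centre is at rack x = +14.5 mm.
- second_mid (a point): Aluminium U-channel: 54 mm long (its y), 27 wide (x), 24 high, web and flanges 6 mm thick, trough 15 mm wide, 18 mm deep. The shorter loose channel, lies open side up on the bench; mass about 55 g. Point: its centre, half-way up (12 mm above its underside); z up. It can be gripped across its ends (54 mm).
- cap_mid (a point): Aluminium U-channel: 64 mm long (its y), 27 wide (x), 24 high, web and flanges 6 mm thick, trough 15 mm wide, 18 mm deep. The longer loose channel, lies open side down on the bench (flanges down, web on top); mass about 65 g. Point: its centre, half-way up (12 mm above its underside); z up. It can be gripped across its ends (64 mm). Seated, it has 3 mm of total sideways play over two touching flanges, and its centre is 18 mm above the rack's floor.
- beaker: Bystander, loose: glass beaker, 68 mm wide, 85 mm high. Origin at the centre of its underside.
- reagent: Bystander, loose: white reagent bottle, 60 mm wide, 120 mm high. Origin at the centre of its underside.
- angle: Bystander, loose: aluminium L-angle offcut, 70 mm long, not part of the stack. Origin at the centre of its underside.
- spatula: Bystander, loose: steel spatula, 160 mm long. Origin at the centre of its underside.
- dish: Bystander, loose: white weighing dish, 70 mm wide, 18 mm high. Origin at the centre of its underside.
- stopper: Bystander, loose: black rubber stopper, 42 mm wide, 30 mm high. Origin at the centre of its underside.
- jar: Bystander, loose: amber jar, 52 mm wide, 60 mm high. Origin at the centre of its underside.
Not all that is in view belongs to the job. Leave any brown or turquoise look-alike of the part that bears cap_mid alone.

How it is judged:
By the outcome, as a careful person would: the job done as asked, in the order asked, and still so for the second after the job is handed in, with the robot touching nothing.
It also fails if it takes over 67 s, if anything falls off the work surface, if the arm or the gripper's body presses on something with over 40 N, if the wrist force passes 120 N, or if a joint passes its speed limit or range.

## Working session

There is one attempt and no reset: what is moved stays moved. The work goes in short steps, Python scripts to look and compute and a tool call to move; the robot and the scene stay as the last step left them, time stands still between calls to the robot, and variables do not carry over. Pictures are saved under pics/ and viewed, about 8 in all and at most 12, crops included, and the job is handed in when it is done.

Besides the shell and the picture viewer there is one more tool, called after "Request:" as name([rows], argument=value, ...), one row to a line, values as JSON. move_arm: Moves the arm, as the interface text tells. Its arguments: {"type":"object","properties":{"motion":{"type":"array"},"squeeze":{"type":"number"}},"required":["motion"]}

```bash
ls; mkdir -p pics; cat > h.py <<'E'
import numpy as np, cv2
from rig import env
def snap(name,fn=None):
    s=env.state(); m=env.camera_model(name); im=env.grab_frame(name)
    if fn: cv2.imwrite('pics/'+fn,cv2.cvtColor(im,cv2.COLOR_RGB2BGR))
    return im,m
def ray(m,u,v):
    f=210/np.tan(np.radians(m['fov_y'])/2); T=np.array(m['cam_to_world'])
    p=np.array([[[u,v]]],float)
    K=np.array([[f,0,m['cx']],[0,f,m['cy']],[0,0,1]])
    d=m.get('distortion',m.get('dist'))
    x,y=cv2.undistortPoints(p,K,None if d is None else np.array(d,float))[0,0]
    return T[:3,3],T[:3,:3]@np.array([x,-y,-1])
def at(m,u,v,z):
    o,d=ray(m,u,v); return o+d*(z-o[2])/d[2]
def px(m,P):
    f=210/np.tan(np.radians(m['fov_y'])/2); T=np.array(m['cam_to_world'])
    q=T[:3,:3].T@(np.array(P)-T[:3,3]); return np.array([m['cx']+f*q[0]/-q[2],m['cy']-f*q[1]/-q[2]])
E
python3 - <<'E'
from h import *
for n in ['scene','side','wrist']:
    im,m=snap(n,n+'0.png'); print(n,m)
a=cv2.imread('pics/scene0.png');b=cv2.imread('pics/side0.png')
print(env.pinch_z,env.state())
E
```

```text
pics
scene {'fov_y': 54.43909096273871, 'cx': 287.2577686891688, 'cy': 208.2788741936562, 'cam_to_world': array([[ 0.18386185, -0.63396477,  0.75118805,  1.25728012],
       [ 0.98294008,  0.11480313, -0.14369776, -0.13994579],
       [ 0.00486058,  0.76479338,  0.6442573 ,  0.69970817],
       [ 0.        ,  0.        ,  0.        ,  1.        ]])}
side {'fov_y': 48.73162817713392, 'cx': 272.0276084523681, 'cy': 206.35049940616076, 'cam_to_world': array([[ 0.70020702,  0.5608586 , -0.44175531,  0.03924446],
       [-0.71375498,  0.53584705, -0.45102302, -0.49200623],
       [-0.01624686,  0.63111454,  0.77551949,  0.89203933],
       [ 0.        ,  0.        ,  0.        ,  1.        ]])}
wrist {'fov_y': 66.69925002535713, 'cx': 276.9602507408232, 'cy': 208.87231092093361, 'cam_to_world': array([[-0.23582781,  0.93295933,  0.27197818,  0.22209802],
       [-0.97179318, -0.22692328, -0.06421714,  0.58887303],
       [ 0.0018062 , -0.27945073,  0.96015834,  0.38473389],
       [ 0.        ,  0.        ,  0.        ,  1.        ]])}
0.0187 {'time': 0.15, 'joint_positions': array([ 1.58958787e+00,  3.85359111e-01,  6.97013029e-03, -3.37071765e-04,
       -1.19398781e+00, -2.58616482e-01]), 'qvel': array([ 1.60116073e-04, -2.88154894e-03,  3.76281519e-03,  3.74485028e-03,
        5.12189980e-05,  1.79049201e-04]), 'tau': array([-1.68423076e-04, -3.91050518e+01,  1.87588084e+01,  4.22240362e+00,
        1.23593485e-02, -1.36399649e-04]), 'tcp_pos': array([0.14833009, 0.6066937 , 0.22173756]), 'ee_rot': array([[ 9.71350060e-01, -2.37653066e-01, -2.83671435e-04],
       [-2.37653214e-01, -9.71348771e-01, -1.58605653e-03],
       [ 1.01387298e-04,  1.60803153e-03, -9.99998702e-01]]), 'ft_force': array([-0.33984467, -0.99332242, -0.28214812]), 'ft_torque': array([ 0.01319104, -0.00339052, -0.00413396]), 'gripper_width': 0.08688052278921742}
```

View pics/scene0.png

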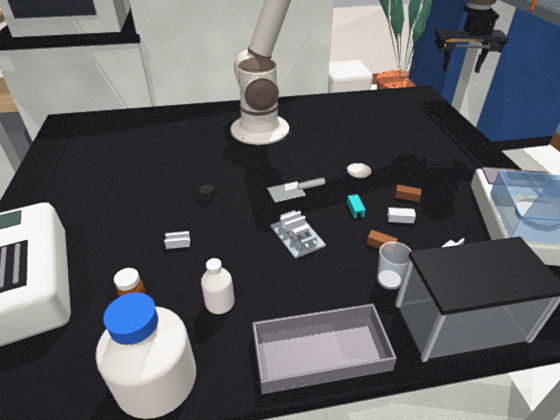

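View pics/side0.png

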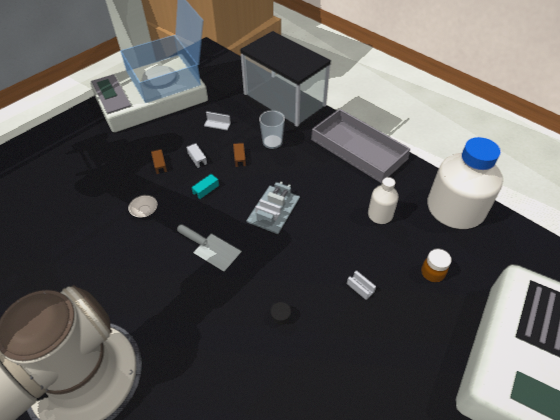

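The scene view shows the open-up short channel at (177,240) and the rack with the resident at (298,234). Cap look-alikes are aluminium (401,215), brown (408,193) and (381,240), turquoise (357,206) and the L-angle (453,245). By the description the cap is the aluminium one at (401,215), which is (196,155) in the side view. I'll check it in close crops.

```bash
python3 - <<'E'
from h import *
ms={n:env.camera_model(n) for n in('scene','side')}
a=cv2.imread('pics/scene0.png');b=cv2.imread('pics/side0.png')
def cr(i,u,v,w=33,h=33): return cv2.resize(i[v-h:v+h,u-w:u+w],(396,300) if 0 else (300,300),interpolation=cv2.INTER_CUBIC)
top=np.hstack([cr(a,177,240,22,22),cr(a,401,215,22,22)]); bot=np.hstack([cr(b,361,285,22,22),cr(b,196,155,22,22)])
cv2.imwrite('pics/c1.png',np.vstack([top,bot]))
for n,u,v,z in [('scene',177,240,.012),('side',361,285,.012),('scene',401,215,.012),('side',197,155,.012),('scene',298,238,.02),('side',273,207,.02)]:
    print(n,u,v,at(ms[n],u,v,z).round(4))
E
```

```text
scene 177 240 [ 0.5241 -0.2674  0.012 ]
side 361 285 [ 0.5172 -0.2703  0.012 ]
scene 401 215 [0.5339 0.2961 0.012 ]
side 197 155 [0.5282 0.2915 0.012 ]
scene 298 238 [0.5772 0.0166 0.02  ]
side 273 207 [0.5362 0.012  0.02  ]
```

View pics/c1.png

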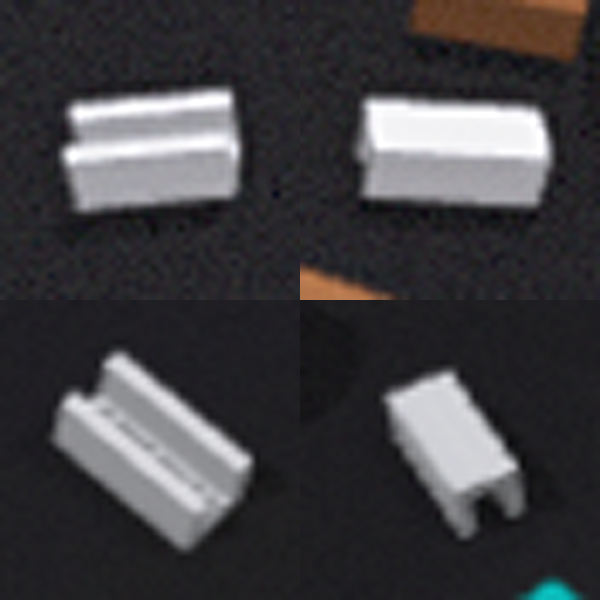

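The crops confirm it: the open-up channel is the short one, and the aluminium flanges-down part at (401,215) is the cap. Next I'll hover the wrist camera over the rack.

```bash
cat >> h.py <<'E'
from scipy.spatial.transform import Rotation as Ro
def Rd(yaw,tilt=0):
    "tool pointing down, tool x at world angle yaw(deg); tilt = turn about tool y (deg)"
    c,s=np.cos(np.radians(yaw)),np.sin(np.radians(yaw))
    return np.array([[c,s,0],[s,-c,0],[0,0,-1]])@Ro.from_rotvec([0,np.radians(tilt),0]).as_matrix()
def go(P,R):
    s=env.state(); R0=s['ee_rot']
    d=R0.T@(np.array(P)-s['tcp_pos']); r=np.degrees(Ro.from_matrix(R0.T@R).as_rotvec())
    print('xyz',(d*1000).round(1).tolist(),'rot',r.round(1).tolist(),'t',round(s['time'],2),'rows',max(np.linalg.norm(d)*1000/41.7,np.linalg.norm(r)/7.16).round(1))
E
python3 - <<'E'
from h import *
s=env.camera_model('scene');d=env.camera_model('side')
print('beaker',at(s,391,286,0),at(d,271,145,0),'reagent',at(s,219,308,0),at(d,381,219,0),'jar',at(d,435,277,0),'angle',at(d,217,127,0))
go([.575,.015,.2],Rd(0))
E
```

```text
beaker [0.73930933 0.18976922 0.        ] [0.70238026 0.1828502  0.        ] reagent [ 0.72982661 -0.18088954  0.        ] [ 0.70110596 -0.19114188  0.        ] jar [ 0.65170735 -0.37151955  0.        ] angle [0.64856462 0.34889408 0.        ]
xyz [555.1, 473.3, 22.6] rot [0.1, 0.0, -13.7] t 0.15 rows 17.5
```

Request:
move_arm([
  {"xyz":[555,473,22],"delta_rot":[0,0,-13.7],"fingers":1},
  {"xyz":[555,473,22],"delta_rot":[0,0,-13.7],"fingers":1},
  {"xyz":[555,473,22],"delta_rot":[0,0,-13.7],"fingers":1},
  {"xyz":[555,473,22],"delta_rot":[0,0,-13.7],"fingers":1},
  {"xyz":[555,473,22],"delta_rot":[0,0,-13.7],"fingers":1},
  {"xyz":[555,473,22],"delta_rot":[0,0,-13.7],"fingers":1},
  {"xyz":[555,473,22],"delta_rot":[0,0,-13.7],"fingers":1},
  {"xyz":[555,473,22],"delta_rot":[0,0,-13.7],"fingers":1},
])

```text
time: 0.82
tcp_pos: [0.3438, 0.3348, 0.2125]
ee_rot: [[1.0, -0.0, -0.0], [-0.0, -1.0, -0.002], [-0.0, 0.002, -1.0]]
ft_force: [0.2, 0.4, 0.6]
gripper_width: 0.0868
```

```bash
python3 - <<'E'
from h import *
go([.575,.015,.2],Rd(0))
E
```

```text
xyz [231.3, 319.8, 12.9] rot [0.1, 0.0, -0.0] t 0.82 rows 9.5
```

Request:
move_arm([
  {"xyz":[231,320,12],"delta_rot":[0,0,0],"fingers":1},
  {"xyz":[231,320,12],"delta_rot":[0,0,0],"fingers":1},
  {"xyz":[231,320,12],"delta_rot":[0,0,0],"fingers":1},
  {"xyz":[231,320,12],"delta_rot":[0,0,0],"fingers":1},
  {"xyz":[231,320,12],"delta_rot":[0,0,0],"fingers":1},
  {"xyz":[231,320,12],"delta_rot":[0,0,0],"fingers":1},
  {"xyz":[231,320,12],"delta_rot":[0,0,0],"fingers":1},
  {"xyz":[231,320,12],"delta_rot":[0,0,0],"fingers":1},
])

```text
time: 1.48
tcp_pos: [0.5384, 0.0643, 0.2026]
ee_rot: [[1.0, -0.0, -0.0], [-0.0, -1.0, -0.002], [-0.0, 0.002, -1.0]]
ft_force: [0.7, 0.7, 0.3]
gripper_width: 0.0872
```

Request:
move_arm([
  {"xyz":[10,30,0],"delta_rot":[0,0,0],"fingers":1},
  {"xyz":[10,30,0],"delta_rot":[0,0,0],"fingers":1},
  {"xyz":[10,30,0],"delta_rot":[0,0,0],"fingers":1},
])

```text
time: 1.73
tcp_pos: [0.5485, 0.0324, 0.2018]
ee_rot: [[1.0, -0.004, -0.002], [-0.004, -1.0, -0.002], [-0.002, 0.002, -1.0]]
ft_force: [-0.1, 0.3, -0.1]
gripper_width: 0.0873
```

```bash
python3 - <<'E'
from h import *
im,m=snap('wrist','w1.png'); print(env.state()['tcp_pos'])
b=cv2.imread('pics/w1.png'); np.save('m1.npy',m,allow_pickle=True)
cv2.imwrite('pics/w1b.png',cv2.resize(b,(784,588),interpolation=cv2.INTER_CUBIC))
E
```

```text
[0.54818087 0.03357257 0.20209925]
```

View pics/w1b.png

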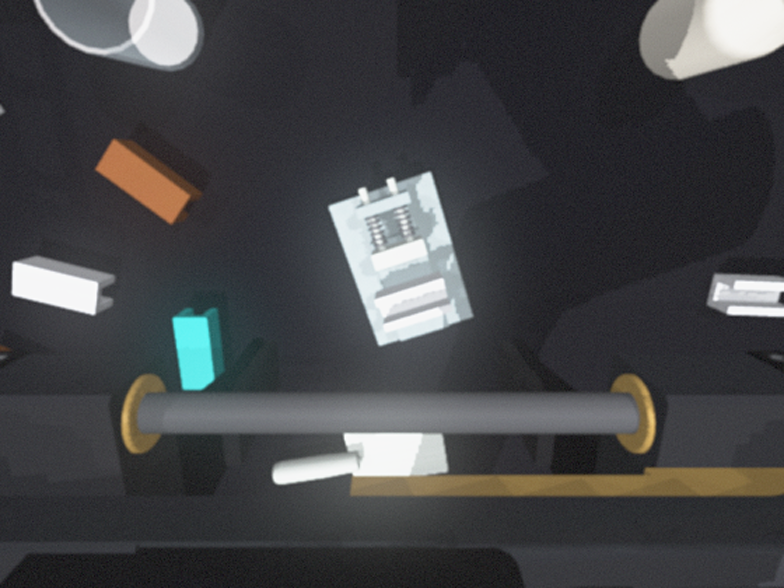

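The wrist view shows the rack at the centre, with base corners (329,206), (432,172), (472,318), (380,345) and the jaw on the far side. The cap is at left (60,286), the second channel at right edge (750,297), and the browns and turquoise are apart from both.

```bash
python3 - <<'E'
from h import *
m=np.load('m1.npy',allow_pickle=True).item()
c=np.array([at(m,u/1.4,v/1.4,.006)[:2] for u,v in [(329,206),(432,172),(472,318),(380,345)]])
print(c.round(4)); mid=c.mean(0)
ex=(c[2]+c[3]-c[0]-c[1]);print('len',np.linalg.norm(ex)/2, np.linalg.norm(c[1]-c[0]),np.linalg.norm(c[3]-c[2])); ex/=np.linalg.norm(ex)
print('rack x deg',np.degrees(np.arctan2(ex[1],ex[0])),'origin',mid+.012*ex)
for a,b in [((329,206),(380,345)),((432,172),(472,318)),((432,172),(329,206)),((472,318),(380,345)) ]:
  p=at(m,b[0]/1.4,b[1]/1.4,.006)-at(m,a[0]/1.4,a[1]/1.4,.006);print(np.degrees(np.arctan2(p[1],p[0])))
# cap top outline z=.024 and second
im=cv2.imread('pics/w1.png');g=im.min(axis=2)
print('cap')
mk=(g[175:240,:90]>200).astype(np.uint8)
cs,_=cv2.findContours(mk,0,2);q=max(cs,key=cv2.contourArea);bx=cv2.boxPoints(cv2.minAreaRect(q))+[0,175]
print(bx*1.4);P=np.array([at(m,u,v,.024)[:2] for u,v in bx]);print(P.round(4),P.mean(0),[ (np.linalg.norm(P[i]-P[i-1]).round(4),np.degrees(np.arctan2(*(P[i]-P[i-1])[::-1])).round(1)) for i in range(4)])
E
```

```text
[[ 0.5909  0.0786]
 [ 0.6168 -0.0023]
 [ 0.4966 -0.0395]
 [ 0.472   0.0391]]
len 0.1255585096435629 0.08494189427878773 0.08228964289973599
rack x deg -162.21818203636315 origin [0.53264325 0.01530736]
-161.61157361573538
-162.82267219240828
107.69629962947033
107.38770561361494
cap
[[  5.77120819 292.76877823]
 [ 13.42567444 261.19410629]
 [101.01735077 282.42845078]
 [ 93.36288452 314.00312271]]
[[0.5253 0.3356]
 [0.5509 0.3235]
 [0.5336 0.2585]
 [0.5073 0.2695]] [0.52926692 0.2967689 ] [(np.float64(0.0686), np.float64(74.8)), (np.float64(0.0283), np.float64(-25.4)), (np.float64(0.0672), np.float64(-104.9)), (np.float64(0.0285), np.float64(157.4))]
```

Request:
move_arm([
  {"xyz":[0,303,40],"delta_rot":[0,0,0],"fingers":1},
  {"xyz":[0,303,40],"delta_rot":[0,0,0],"fingers":1},
  {"xyz":[0,303,40],"delta_rot":[0,0,0],"fingers":1},
  {"xyz":[0,303,40],"delta_rot":[0,0,0],"fingers":1},
  {"xyz":[0,303,40],"delta_rot":[0,0,0],"fingers":1},
  {"xyz":[0,303,40],"delta_rot":[0,0,0],"fingers":1},
  {"xyz":[0,303,40],"delta_rot":[0,0,0],"fingers":1},
  {"xyz":[0,303,40],"delta_rot":[0,0,0],"fingers":1},
])

```text
time: 2.45
tcp_pos: [0.5469, -0.2721, 0.1616]
ee_rot: [[1.0, -0.004, -0.003], [-0.004, -1.0, -0.002], [-0.003, 0.002, -1.0]]
ft_force: [0.1, 0.9, -0.4]
gripper_width: 0.087
```

Request:
move_arm([
  {"xyz":[0,30,5],"delta_rot":[0,0,0],"fingers":1},
  {"xyz":[0,30,5],"delta_rot":[0,0,0],"fingers":1},
  {"xyz":[0,30,5],"delta_rot":[0,0,0],"fingers":1},
  {"xyz":[0,30,5],"delta_rot":[0,0,0],"fingers":1},
])

```text
time: 2.78
tcp_pos: [0.547, -0.3007, 0.1567]
ee_rot: [[1.0, -0.003, -0.003], [-0.003, -1.0, -0.001], [-0.003, 0.001, -1.0]]
ft_force: [0.6, 0.2, 0.7]
gripper_width: 0.0869
```

```bash
python3 - <<'E'
from h import *
im,m=snap('wrist','w2.png'); print(env.state()['tcp_pos']); np.save('m2.npy',m,allow_pickle=True)
u,v=px(m,[.52,-.27,.02]).astype(int); print(u,v)
g=im.min(axis=2); mk=np.zeros_like(g); mk[max(0,v-70):v+70,u-80:u+80]=(g[max(0,v-70):v+70,u-80:u+80]>110)
mk=cv2.morphologyEx(mk,cv2.MORPH_CLOSE,np.ones((5,5)))
cs,_=cv2.findContours(mk,0,2);q=max(cs,key=cv2.contourArea);print(cv2.minAreaRect(q))
b=cv2.cvtColor(im,4)[max(0,v-75):v+75,u-100:u+100]; print('crop0',u-100,max(0,v-75)); cv2.imwrite('pics/w2c.png',cv2.resize(b,None,fx=4,fy=4,interpolation=2))
E
```

```text
[ 0.54719836 -0.30044795  0.15701468]
245 223
((243.60397338867188, 223.50433349609375), (58.11623764038086, 34.92802429199219), 2.385944128036499)
crop0 145 148
```

View pics/w2c.png

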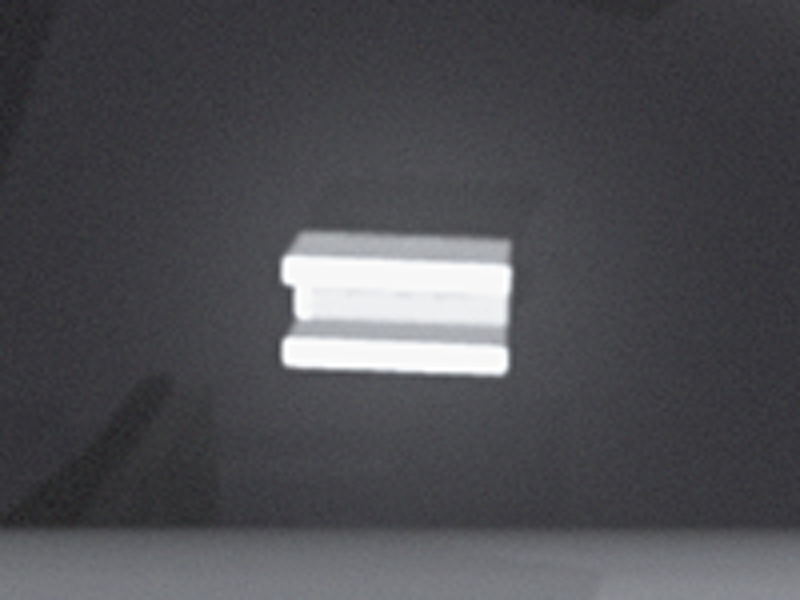

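The crop shows the second channel open side up, with its top outline corners at (283,254), (512,264), (508,375) and (282,365).

```bash
python3 - <<'E'
from h import *
m=np.load('m2.npy',allow_pickle=True).item()
P=np.array([at(m,145+u/4,148+v/4,.024)[:2] for u,v in [(283,254),(512,264),(508,375),(282,365)]])
e=P[0]+P[3]-P[1]-P[2]; c=P.mean(0); print(P.round(4),c,np.linalg.norm(e)/2, np.linalg.norm(P[0]-P[3]), 'yaw',np.degrees(np.arctan2(e[1],e[0]))-90)
go([c[0],c[1],.06],Rd(np.degrees(np.arctan2(e[1],e[0]))-90))
go([c[0],c[1],.003],Rd(np.degrees(np.arctan2(e[1],e[0]))-90))
E
```

```text
[[ 0.5338 -0.2415]
 [ 0.5312 -0.2969]
 [ 0.5023 -0.2958]
 [ 0.505  -0.2397]] [ 0.51809597 -0.26850889] 0.05582431701380582 0.028864557997478568 yaw -2.730439504710347
xyz [-28.9, -32.1, 97.0] rot [0.1, 0.1, 2.6] t 2.83 rows 2.5
xyz [-28.8, -32.1, 154.0] rot [0.1, 0.1, 2.6] t 2.83 rows 3.8
```

Request:
move_arm([
  {"xyz":[-29,-32,60],"delta_rot":[0,0,2.6],"fingers":1},
  {"xyz":[-29,-32,60],"delta_rot":[0,0,2.6],"fingers":1},
  {"xyz":[-29,-32,100],"delta_rot":[0,0,2.6],"fingers":1},
  {"xyz":[-29,-32,130],"delta_rot":[0,0,2.6],"fingers":1},
  {"xyz":[-29,-32,145],"delta_rot":[0,0,2.6],"fingers":1},
  {"xyz":[-29,-32,150],"delta_rot":[0,0,2.6],"fingers":1},
  {"xyz":[-29,-32,153],"delta_rot":[0,0,2.6],"fingers":1},
  {"xyz":[-29,-32,153],"delta_rot":[0,0,2.6],"fingers":1},
])

```text
time: 3.5
tcp_pos: [0.5188, -0.268, 0.0047]
ee_rot: [[0.999, -0.046, -0.001], [-0.046, -0.999, -0.002], [-0.001, 0.002, -1.0]]
ft_force: [-0.1, 0.3, 0.1]
gripper_width: 0.0868
```

```bash
python3 - <<'E'
from h import *
go([.5181,-.2685,.003],Rd(-2.7))
E
```

```text
xyz [-0.7, 0.5, 1.7] rot [0.1, 0.1, 0.1] t 3.5 rows 0.0
```

Request:
move_arm([
  {"xyz":[0,0,1.5],"delta_rot":[0,0,0],"fingers":-1},
  {"xyz":[0,0,1.5],"delta_rot":[0,0,0],"fingers":-1},
  {"xyz":[0,0,1.5],"delta_rot":[0,0,0],"fingers":-1},
  {"xyz":[0,0,1.5],"delta_rot":[0,0,0],"fingers":-1},
  {"xyz":[0,0,1.5],"delta_rot":[0,0,0],"fingers":-1},
  {"xyz":[0,0,1.5],"delta_rot":[0,0,0],"fingers":-1},
  {"xyz":[0,0,1.5],"delta_rot":[0,0,0],"fingers":-1},
  {"xyz":[0,0,1.5],"delta_rot":[0,0,0],"fingers":-1},
], squeeze=55)

```text
time: 4.17
tcp_pos: [0.5189, -0.2681, 0.0035]
ee_rot: [[0.999, -0.046, -0.001], [-0.046, -0.999, -0.002], [-0.001, 0.002, -1.0]]
ft_force: [-0.1, -0.4, 1.7]
gripper_width: 0.0532
```

```bash
python3 - <<'E'
from h import *
s=env.state();print(s['gripper_width'],s['ft_force'],s['tcp_pos'])
go([.6,-.1,.14],Rd(17.7))
E
```

```text
0.05317091990400905 [-0.10009998 -0.44171493  1.7096853 ] [ 0.5189147  -0.26814675  0.00351913]
xyz [73.2, -171.3, -137.0] rot [0.1, 0.1, -20.3] t 4.17 rows 5.5
```

Request:
move_arm([
  {"xyz":[0,0,-40],"delta_rot":[0,0,0],"fingers":-1},
  {"xyz":[0,0,-80],"delta_rot":[0,0,-5],"fingers":-1},
  {"xyz":[-20,-60,-95],"delta_rot":[0,0,-10],"fingers":-1},
  {"xyz":[-30,-100,-95],"delta_rot":[0,0,-15],"fingers":-1},
  {"xyz":[-40,-140,-95],"delta_rot":[0,0,-20.3],"fingers":-1},
  {"xyz":[-45,-180,-95],"delta_rot":[0,0,-20.3],"fingers":-1},
  {"xyz":[-50,-220,-95],"delta_rot":[0,0,-20.3],"fingers":-1},
  {"xyz":[-55,-262,-95],"delta_rot":[0,0,-20.3],"fingers":-1},
])

```text
time: 4.83
tcp_pos: [0.4767, -0.0218, 0.0981]
ee_rot: [[0.953, 0.303, -0.001], [0.303, -0.953, -0.002], [-0.002, 0.002, -1.0]]
ft_force: [1.1, -0.2, -1.0]
gripper_width: 0.0529
```

```bash
python3 - <<'E'
from h import *
s=env.state();print(s['gripper_width'])
go([.475,-.003,.085],Rd(17.7))
E
```

```text
0.05287520066620803
xyz [4.1, -18.4, 13.1] rot [0.1, 0.1, -0.0] t 4.83 rows 0.6
```

Request:
move_arm([
  {"xyz":[4,-18,13],"delta_rot":[0,0,0],"fingers":-1},
  {"xyz":[4,-18,13],"delta_rot":[0,0,0],"fingers":-1},
  {"xyz":[4,-18,13],"delta_rot":[0,0,0],"fingers":-1},
])

```text
time: 5.08
tcp_pos: [0.4744, -0.0025, 0.0846]
ee_rot: [[0.952, 0.306, -0.002], [0.306, -0.952, -0.003], [-0.003, 0.002, -1.0]]
ft_force: [1.1, 0.4, -1.4]
gripper_width: 0.0533
```

```bash
python3 - <<'E'
from h import *
im,m=snap('wrist','w3.png'); print(env.state()['tcp_pos'],env.state()['gripper_width']); np.save('m3.npy',m,allow_pickle=True)
cv2.imwrite('pics/w3b.png',cv2.resize(cv2.cvtColor(im,4)[60:330,90:450],None,fx=2.2,fy=2.2,interpolation=2))
E
```

```text
[ 0.47484692 -0.00329721  0.08498168] 0.05308696725597548
```

View pics/w3b.png

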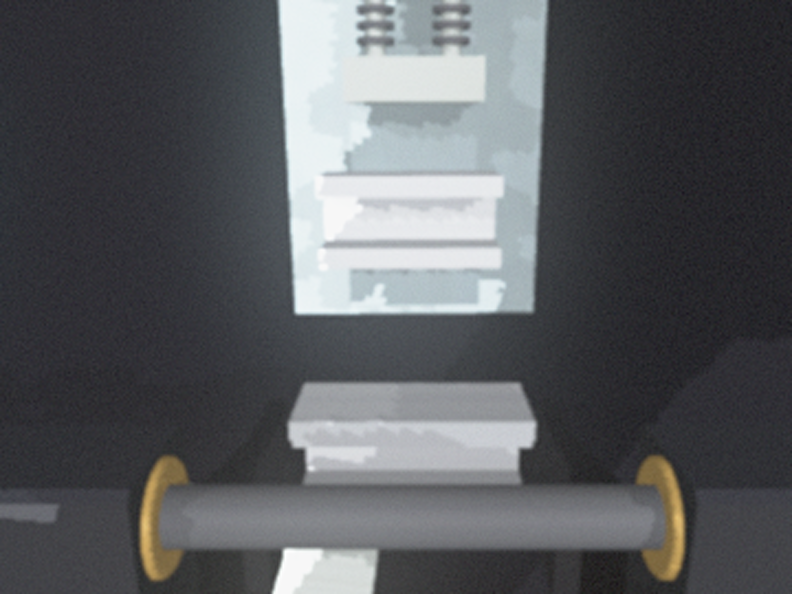

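The wrist view shows the held channel level and yaw-aligned, with its front-bottom edge at row 383. The jaw's top near edge is at row 101 (cols 344–485), and the resident's flanges are at rows 174–196 and 247–268 (cols 317–503).

```bash
cat >> h.py <<'E'
O=np.array([.5326,.0153,.016])
def rk(P,O=O,yaw=17.7):
    t=np.radians(yaw); ex=-np.array([np.cos(t),np.sin(t),0]); ey=np.array([-ex[1],ex[0],0]) # z up
    d=np.array(P)-O; return np.array([d@ex,d@ey,d[2]])*1000
E
python3 - <<'E'
from h import *
m=np.load('m3.npy',allow_pickle=True).item(); s=env.state()
print('tcp rack',rk(s['tcp_pos']).round(1))
f=lambda u,v,z: print(u,v,rk(at(m,90+u/2.2,60+v/2.2,z)).round(1))
for u,v,z in [(344,101,.037),(485,101,.037),(345,56,.037),(485,56,.037),(316,174,.04),(503,174,.04),(320,268,.04),(501,268,.04),(297,314,.006),(533,314,.006),(350,305,.036),(478,305,.036),(303,383,.0815),(520,383,.0815),(288,421,.1055),(536,421,.1055)]: f(u,v,z)
E
```

```text
tcp rack [60.7  0.2 69. ]
344 101 [-21.  -20.4  21. ]
485 101 [-21.1  19.8  21. ]
345 56 [-33.  -19.9  21. ]
485 56 [-33.2  19.4  21. ]
316 174 [ -0.7 -28.7  24. ]
503 174 [-0.9 25.4 24. ]
320 268 [ 26.9 -28.5  24. ]
501 268 [26.7 25.9 24. ]
297 314 [ 50.6 -41.7 -10. ]
533 314 [ 50.3  42.5 -10. ]
350 305 [ 39.4 -20.1  20. ]
478 305 [39.3 19.8 20. ]
303 383 [ 48.  -28.3  65.5]
520 383 [47.8 26.4 65.5]
288 421 [ 47.7 -28.1  89.5]
536 421 [47.5 26.3 89.5]
```

```bash
cat >> h.py <<'E'
def wl(r,O=O,yaw=17.7):
    t=np.radians(yaw); ex=-np.array([np.cos(t),np.sin(t),0]); ey=np.array([-ex[1],ex[0],0])
    return O+(r[0]*ex+r[1]*ey)/1000+np.array([0,0,r[2]/1000])
def wp(x,z,th,corner='A',y=-.4):
    R=Rd(17.7,-th); c=np.array([12.9 if corner=='A' else -14.1,0,3.5])/1000
    return wl([x,y,z])-R@c,R
E
python3 - <<'E'
from h import *
go(*wp(-19.5,70,0)); go(*wp(-19.5,45,30)); go(*wp(-19.5,30,30))
E
```

```text
xyz [67.3, -0.5, -4.7] rot [0.1, 0.1, 0.0] t 5.13 rows 1.6
xyz [70.8, -0.6, 14.3] rot [0.1, -29.9, -0.0] t 5.13 rows 4.2
xyz [70.8, -0.6, 29.3] rot [0.1, -29.9, -0.0] t 5.13 rows 4.2
```

Request:
move_arm([
  {"xyz":[35,-0.5,-5],"delta_rot":[0,-7,0],"fingers":-1},
  {"xyz":[70,-0.5,-5],"delta_rot":[0,-14,0],"fingers":-1},
  {"xyz":[70.8,-0.5,0],"delta_rot":[0,-21,0],"fingers":-1},
  {"xyz":[70.8,-0.5,10],"delta_rot":[0,-28,0],"fingers":-1},
  {"xyz":[70.8,-0.5,20],"delta_rot":[0,-30,0],"fingers":-1},
  {"xyz":[70.8,-0.5,29.3],"delta_rot":[0,-30,0],"fingers":-1},
  {"xyz":[70.8,-0.5,29.3],"delta_rot":[0,-30,0],"fingers":-1},
  {"xyz":[70.8,-0.5,29.3],"delta_rot":[0,-30,0],"fingers":-1},
])

```text
time: 5.8
tcp_pos: [0.5415, 0.0174, 0.0556]
ee_rot: [[0.824, 0.303, -0.478], [0.261, -0.953, -0.154], [-0.502, 0.002, -0.865]]
ft_force: [0.2, 0.2, -0.5]
gripper_width: 0.0528
```

```bash
python3 - <<'E'
from h import *
go(*wp(-19.5,30,30))
im,m=snap('wrist','w4.png'); np.save('m4.npy',m,allow_pickle=True)
b=cv2.cvtColor(im,4)[130:330,100:440]
s,ms=snap('side','s4.png')
c=cv2.resize(cv2.cvtColor(s,4)[165:245,215:335],None,fx=4,fy=4,interpolation=2)
b=cv2.resize(b,None,fx=1.5,fy=1.5,interpolation=2)
o=np.zeros((c.shape[0]+b.shape[0],max(b.shape[1],c.shape[1]),3),np.uint8); o[:b.shape[0],:b.shape[1]]=b;o[b.shape[0]:,:c.shape[1]]=c
cv2.imwrite('pics/w4b.png',o[:600]);print(o.shape)
E
```

```text
xyz [0.8, -1.1, -0.4] rot [0.1, 0.1, -0.1] t 5.8 rows 0.0
(620, 510, 3)
```

View pics/w4b.png

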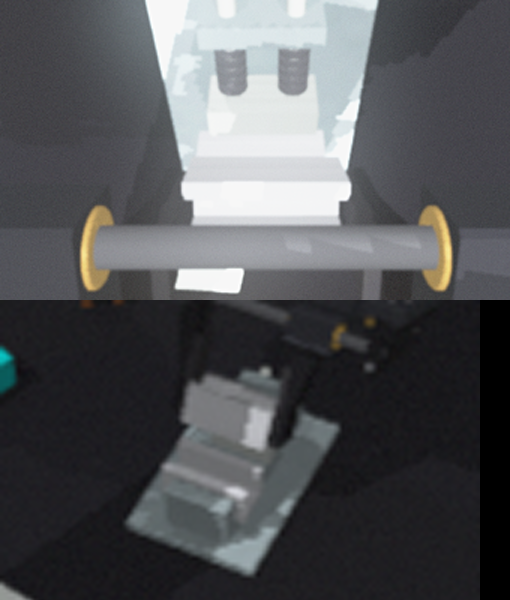

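Wrist view: the tilted channel is centred before the jaw. Side view: it hangs tilted above the gap, between jaw and resident. Now I'll compute the insertion waypoints.

```bash
python3 - <<'E'
from h import *
for w in [(-19.5,22,30),(-19.5,16,30),(-22.5,15,30),(-26,15,30),(-26,12,30),(-26,9,30)]: go(*wp(*w))
E
```

```text
xyz [4.9, -0.8, 8.3] rot [0.1, -0.0, -0.1] t 5.9 rows 0.2
xyz [7.9, -0.8, 13.5] rot [0.1, -0.0, -0.1] t 5.9 rows 0.4
xyz [11.0, -0.8, 12.8] rot [0.1, -0.0, -0.1] t 5.9 rows 0.4
xyz [14.0, -0.8, 11.1] rot [0.1, -0.0, -0.1] t 5.9 rows 0.4
xyz [15.5, -0.8, 13.7] rot [0.1, -0.0, -0.1] t 5.9 rows 0.5
xyz [17.0, -0.8, 16.3] rot [0.1, -0.0, -0.1] t 5.9 rows 0.6
```

Request:
move_arm([
  {"xyz":[4.9,-0.8,8.3],"delta_rot":[0,0,0],"fingers":-1},
  {"xyz":[4.9,-0.8,8.3],"delta_rot":[0,0,0],"fingers":-1},
  {"xyz":[6.5,-0.8,11],"delta_rot":[0,0,0],"fingers":-1},
  {"xyz":[7.9,-0.8,13.5],"delta_rot":[0,0,0],"fingers":-1},
  {"xyz":[11,-0.8,12.8],"delta_rot":[0,0,0],"fingers":-1},
  {"xyz":[14,-0.8,11.1],"delta_rot":[0,0,0],"fingers":-1},
  {"xyz":[14,-0.8,11.1],"delta_rot":[0,0,0],"fingers":-1},
  {"xyz":[14,-0.8,11.1],"delta_rot":[0,0,0],"fingers":-1},
])

```text
time: 6.57
tcp_pos: [0.5465, 0.0201, 0.0416]
ee_rot: [[0.823, 0.304, -0.48], [0.261, -0.953, -0.155], [-0.504, 0.002, -0.864]]
ft_force: [-3.8, -0.5, 5.7]
gripper_width: 0.0533
```

```bash
python3 - <<'E'
from h import *
s=env.state();print(rk(s['tcp_pos']),s['ft_force'],s['ft_torque'],s['gripper_width'])
for w in [(-26,15,30),(-26,12,30),(-26,9,30)]: go(*wp(*w))
for w in [(-2.5,17,22.5,'B'),(-2.5,12,15,'B'),(-2.2,6.5,8,'B'),(-2,2.5,2,'B'),(-2,.5,0,'B')]: go(*wp(*w))
im,m=snap('wrist','w5.png'); np.save('m5.npy',m,allow_pickle=True)
E
```

```text
[-14.7298309   -0.32931435  25.62579996] [-3.78459194 -0.50352563  5.74746206] [-0.18236363  0.83905391 -0.0632343 ] 0.05332237046472696
xyz [2.2, -0.1, 0.1] rot [0.1, 0.3, -0.1] t 6.57 rows 0.1
xyz [3.7, -0.1, 2.6] rot [0.1, 0.3, -0.1] t 6.57 rows 0.1
xyz [5.2, -0.1, 5.2] rot [0.1, 0.3, -0.1] t 6.57 rows 0.2
xyz [7.3, -0.1, 8.2] rot [0.1, 7.8, -0.1] t 6.57 rows 1.1
xyz [9.0, -0.1, 10.8] rot [0.1, 15.3, -0.1] t 6.57 rows 2.1
xyz [10.5, -0.1, 14.2] rot [0.1, 22.3, -0.0] t 6.57 rows 3.1
xyz [11.4, -0.1, 16.6] rot [0.1, 28.3, -0.0] t 6.57 rows 3.9
xyz [12.1, -0.1, 18.0] rot [0.1, 30.3, -0.0] t 6.57 rows 4.2
```

Request:
move_arm([
  {"xyz":[4,0,0],"delta_rot":[0,0,0],"fingers":-1},
  {"xyz":[4,0,0],"delta_rot":[0,0,0],"fingers":-1},
  {"xyz":[5.7,0,2.6],"delta_rot":[0,0,0],"fingers":-1},
  {"xyz":[7.2,0,5.2],"delta_rot":[0,0,0],"fingers":-1},
  {"xyz":[7.2,0,5.2],"delta_rot":[0,0,0],"fingers":-1},
  {"xyz":[7.2,0,5.2],"delta_rot":[0,0,0],"fingers":-1},
])

```text
time: 7.12
tcp_pos: [0.5476, 0.0201, 0.0353]
ee_rot: [[0.819, 0.304, -0.486], [0.26, -0.953, -0.158], [-0.511, 0.003, -0.86]]
ft_force: [-5.0, -1.8, 7.8]
gripper_width: 0.0529
```

```bash
python3 - <<'E'
from h import *
s=env.state();print(rk(s['tcp_pos']),s['ft_force'],s['ft_torque'],s['gripper_width'])
R=s['ee_rot']
for c in (12.9,-14.1): print(rk(s['tcp_pos']+R@np.array([c,0,3.5])/1000))
for w in [(-2.5,17,22.5,'B'),(-2.5,12,15,'B'),(-2.2,6.5,8,'B'),(-2,2.5,2,'B'),(-2,.5,0,'B')]: go(*wp(*w))
im,m=snap('wrist','w5.png'); np.save('m5.npy',m,allow_pickle=True)
s,ms=snap('side','s5.png')
b=cv2.cvtColor(im,4)[130:330,100:440];c=cv2.resize(cv2.cvtColor(s,4)[165:245,215:335],None,fx=4,fy=4,interpolation=2)
b=cv2.resize(b,None,fx=1.4,fy=1.4,interpolation=2)
o=np.zeros((600,max(b.shape[1],c.shape[1]),3),np.uint8); o[:b.shape[0],:b.shape[1]]=b;o[b.shape[0]:b.shape[0]+320,:c.shape[1]]=c
cv2.imwrite('pics/w5b.png',o)
E
```

```text
[-1.57185110e+01 -1.12169411e-02  1.92824210e+01] [-4.97528667 -1.76227048  7.76425358] [-0.44500773  1.46907597 -0.00672715] 0.0528807330994972
[-2.50224378e+01  1.12713027e-02  9.68573191e+00]
[-1.80824809e+00 -1.67137119e-02  2.34734299e+01]
xyz [3.3, -0.4, 3.2] rot [0.2, 8.2, -0.0] t 7.12 rows 1.1
xyz [5.0, -0.4, 5.8] rot [0.2, 15.7, -0.0] t 7.12 rows 2.2
xyz [6.6, -0.4, 9.2] rot [0.2, 22.7, -0.0] t 7.12 rows 3.2
xyz [7.5, -0.4, 11.6] rot [0.2, 28.7, -0.0] t 7.12 rows 4.0
xyz [8.1, -0.4, 12.9] rot [0.2, 30.7, -0.0] t 7.12 rows 4.3
```

View pics/w5b.png

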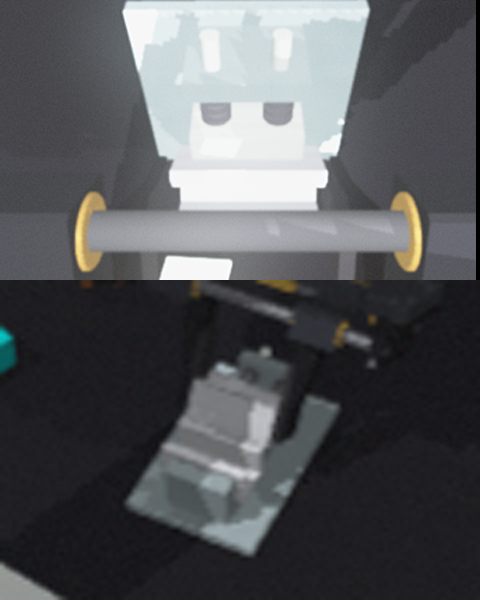

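The jaw has been pushed back with its springs compressed, and the channel sits in the gap. Next: level and lower.

Request:
move_arm([
  {"xyz":[3,0,0],"delta_rot":[0,0,0],"fingers":-1},
  {"xyz":[5,0,2],"delta_rot":[0,4,0],"fingers":-1},
  {"xyz":[5.5,0,3.5],"delta_rot":[0,8,0],"fingers":-1},
  {"xyz":[6.5,0,5],"delta_rot":[0,12,0],"fingers":-1},
  {"xyz":[7,0,6],"delta_rot":[0,16,0],"fingers":-1},
  {"xyz":[8,0,8],"delta_rot":[0,20,0],"fingers":-1},
  {"xyz":[8.5,0,9],"delta_rot":[0,23,0],"fingers":-1},
  {"xyz":[8.5,0,9],"delta_rot":[0,23,0],"fingers":-1},
])

```text
time: 7.88
tcp_pos: [0.5462, 0.0195, 0.0234]
ee_rot: [[0.944, 0.303, -0.13], [0.3, -0.953, -0.044], [-0.137, 0.002, -0.991]]
ft_force: [-5.1, -1.0, 1.7]
gripper_width: 0.0534
```

```bash
cat > st.py <<'E'
from h import *
s=env.state();R=s['ee_rot'];print(s['ft_force'].round(1),s['ft_torque'].round(2))
for c in (12.9,-14.1): print(rk(s['tcp_pos']+R@np.array([c,0,3.5])/1000).round(1))
E
python3 st.py; python3 - <<'E'
from h import *
for w in [(-2.2,6.5,8,'B'),(-2,2.5,2,'B'),(-2,.5,0,'B'),(-1.5,-1,0,'B')]: go(*wp(*w))
E
```

```text
[-5.1 -1.   1.7] [-0.49  1.07  0.08]
[-26.6   0.1   2.2]
[0.2 0.1 5.9]
xyz [2.3, -0.5, -0.9] rot [0.1, -0.1, -0.1] t 7.88 rows 0.1
xyz [2.2, -0.5, 1.7] rot [0.1, 5.9, -0.1] t 7.88 rows 0.8
xyz [2.3, -0.5, 3.2] rot [0.1, 7.9, -0.0] t 7.88 rows 1.1
xyz [2.0, -0.5, 4.7] rot [0.1, 7.9, -0.0] t 7.88 rows 1.1
```

Request:
move_arm([
  {"xyz":[2,0,1.5],"delta_rot":[0,3,0],"fingers":-1},
  {"xyz":[2,0,2],"delta_rot":[0,6,0],"fingers":-1},
  {"xyz":[2,0,3],"delta_rot":[0,8,0],"fingers":-1},
  {"xyz":[2,0,4],"delta_rot":[0,8,0],"fingers":-1},
  {"xyz":[2,0,4.5],"delta_rot":[0,8,0],"fingers":-1},
  {"xyz":[2,0,4.5],"delta_rot":[0,8,0],"fingers":-1},
])

```text
time: 8.38
tcp_pos: [0.5459, 0.0193, 0.0195]
ee_rot: [[0.953, 0.304, -0.003], [0.304, -0.953, -0.003], [-0.004, 0.002, -1.0]]
ft_force: [-6.8, -1.1, 9.9]
gripper_width: 0.053
```

```bash
python3 st.py
```

```text
[-6.8 -1.1  9.9] [-0.4   2.07  0.06]
[-26.8   0.2  -0.1]
[0.2 0.2 0. ]
```

Request:
move_arm([
  {"xyz":[1,0,0],"delta_rot":[0,0,0],"fingers":0.4},
  {"xyz":[1,0,0],"delta_rot":[0,0,0],"fingers":0.4},
  {"xyz":[1,0,0],"delta_rot":[0,0,0],"fingers":0.4},
  {"xyz":[1,0,0],"delta_rot":[0,0,0],"fingers":0.4},
  {"xyz":[0,0,-15],"delta_rot":[0,0,0],"fingers":0.4},
  {"xyz":[0,0,-40],"delta_rot":[0,0,0],"fingers":0.4},
  {"xyz":[-30,0,-70],"delta_rot":[0,0,0],"fingers":0.4},
  {"xyz":[-60,0,-75],"delta_rot":[0,0,0],"fingers":0.4},
])

```text
time: 9.05
tcp_pos: [0.493, 0.0025, 0.0983]
ee_rot: [[0.952, 0.305, 0.006], [0.305, -0.952, -0.002], [0.005, 0.004, -1.0]]
ft_force: [-0.5, 0.1, 0.1]
gripper_width: 0.0609
```

Request:
move_arm([
  {"xyz":[-30,0,0],"delta_rot":[0,0,0],"fingers":0.4},
  {"xyz":[-30,0,0],"delta_rot":[0,0,0],"fingers":0.4},
  {"xyz":[-30,0,0],"delta_rot":[0,0,0],"fingers":0.4},
  {"xyz":[-30,0,0],"delta_rot":[0,0,0],"fingers":0.4},
])

```text
time: 9.38
tcp_pos: [0.4655, -0.0063, 0.0985]
ee_rot: [[0.952, 0.306, 0.008], [0.306, -0.952, -0.002], [0.007, 0.004, -1.0]]
ft_force: [0.1, -0.3, 0.5]
gripper_width: 0.0608
```

```bash
python3 - <<'E'
from h import *
im,m=snap('wrist','w6.png'); print(rk(env.state()['tcp_pos']),env.state()['gripper_width']); np.save('m6.npy',m,allow_pickle=True)
cv2.imwrite('pics/w6b.png',cv2.resize(cv2.cvtColor(im,4)[60:330,90:450],None,fx=2.2,fy=2.2,interpolation=2))
E
```

```text
[70.30498132  0.20787011 82.25242922] 0.06084227593527324
```

View pics/w6b.png

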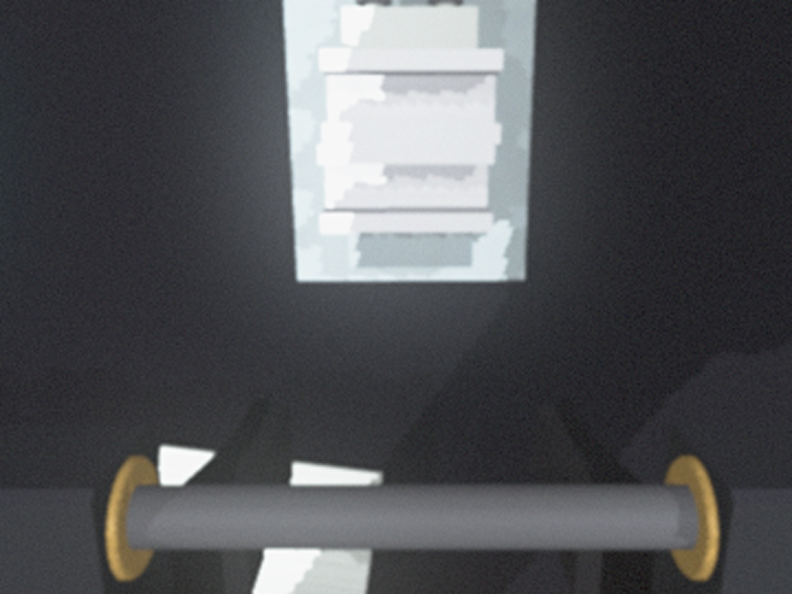

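The second channel lies flat and clamped, touching the resident. The joint's twin flanges are at rows 125–164, with outer flanges at rows 49–72 and 212–233. Now I'll measure it and go to the cap.

```bash
python3 - <<'E'
from h import *
m=np.load('m6.npy',allow_pickle=True).item()
f=lambda u,v,z: print(u,v,rk(at(m,90+u/2.2,60+v/2.2,z)).round(1))
for u,v in [(319,49),(503,49),(318,72),(318,164),(316,164),(495,164),(500,124),(319,125),(320,233),(491,233)]: f(u,v,.04)
go([.535,.29,.16],Rd(-15)); go([.5275,.29,.12],Rd(-15))
E
```

```text
319 49 [-27.  -27.4  24. ]
503 49 [-27.2  27.   24. ]
318 72 [-20.5 -28.   24. ]
318 164 [  6.2 -28.8  24. ]
316 164 [  6.2 -29.4  24. ]
495 164 [ 6.  25.8 24. ]
500 124 [-5.9 26.9 24. ]
319 125 [ -5.4 -28.1  24. ]
320 233 [ 27.5 -28.9  24. ]
491 233 [27.3 25.3 24. ]
xyz [157.0, -260.7, -61.7] rot [0.1, -0.4, 32.8] t 9.43 rows 7.4
xyz [149.6, -263.1, -21.8] rot [0.1, -0.4, 32.8] t 9.43 rows 7.3
```

Request:
move_arm([
  {"xyz":[40,-50,-50],"delta_rot":[0,0,5],"fingers":1},
  {"xyz":[60,-90,-60],"delta_rot":[0,0,10],"fingers":1},
  {"xyz":[80,-130,-60],"delta_rot":[0,0,16],"fingers":1},
  {"xyz":[100,-170,-60],"delta_rot":[0,0,23],"fingers":1},
  {"xyz":[130,-210,-60],"delta_rot":[0,0,30],"fingers":1},
  {"xyz":[150,-250,-60],"delta_rot":[0,0,33],"fingers":1},
  {"xyz":[157,-261,-60],"delta_rot":[0,0,33],"fingers":1},
  {"xyz":[157,-261,-60],"delta_rot":[0,0,33],"fingers":1},
])

```text
time: 10.1
tcp_pos: [0.5364, 0.2947, 0.1575]
ee_rot: [[0.966, -0.26, 0.009], [-0.26, -0.966, -0.001], [0.009, -0.001, -1.0]]
ft_force: [0.3, 0.5, -0.6]
gripper_width: 0.087
```

Request:
move_arm([
  {"xyz":[0,0,0],"delta_rot":[0,0.5,0],"fingers":1},
  {"xyz":[0,0,0],"delta_rot":[0,0.5,0],"fingers":1},
])

```text
time: 10.27
tcp_pos: [0.5367, 0.2971, 0.1557]
ee_rot: [[0.966, -0.258, 0.016], [-0.258, -0.966, -0.005], [0.017, 0.001, -1.0]]
ft_force: [-0.4, -0.1, 0.1]
gripper_width: 0.0869
```

```bash
python3 - <<'E'
from h import *
im,m=snap('wrist','w7.png'); print(env.state()['tcp_pos']); np.save('m7.npy',m,allow_pickle=True)
u,v=px(m,[.529,.295,.024]).astype(int);print(u,v)
b=cv2.cvtColor(im,4)[max(0,v-75):v+75,u-100:u+100]; print('crop0',u-100,max(0,v-75)); cv2.imwrite('pics/w7c.png',cv2.resize(b,None,fx=4,fy=4,interpolation=2))
E
```

```text
[0.53621916 0.29544217 0.15591198]
280 208
crop0 180 133
```

View pics/w7c.png

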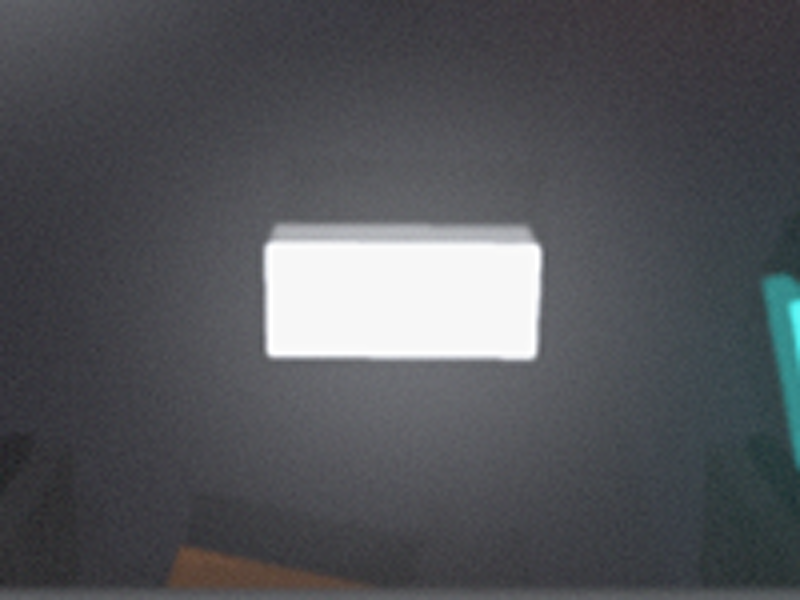

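```bash
python3 - <<'E'
from h import *
m=np.load('m7.npy',allow_pickle=True).item()
P=np.array([at(m,180+u/4,133+v/4,.024)[:2] for u,v in [(265,240),(542,242),(538,359),(267,357)]])
e=P[0]+P[3]-P[1]-P[2]; c=P.mean(0); y=np.degrees(np.arctan2(e[1],e[0]))-90
print(c,np.linalg.norm(e)/2, np.linalg.norm(P[0]-P[3]), 'yaw',y)
go([c[0],c[1],.003],Rd(y))
E
```

```text
[0.5291193  0.29513951] 0.06583585224972865 0.02910741138781079 yaw -15.265373039503316
xyz [-9.2, 2.0, 152.8] rot [0.1, -0.9, 0.2] t 10.32 rows 3.7
```

Request:
move_arm([
  {"xyz":[-9,2,40],"delta_rot":[0,-0.9,0.2],"fingers":1},
  {"xyz":[-9,2,80],"delta_rot":[0,-0.9,0.2],"fingers":1},
  {"xyz":[-9,2,115],"delta_rot":[0,-0.9,0.2],"fingers":1},
  {"xyz":[-9,2,140],"delta_rot":[0,-0.9,0.2],"fingers":1},
  {"xyz":[-9,2,150],"delta_rot":[0,-0.9,0.2],"fingers":1},
  {"xyz":[-9,2,152],"delta_rot":[0,-0.9,0.2],"fingers":1},
  {"xyz":[-9,2,152],"delta_rot":[0,-0.9,0.2],"fingers":1},
  {"xyz":[-9,2,152],"delta_rot":[0,-0.9,0.2],"fingers":1},
])

```text
time: 10.98
tcp_pos: [0.5305, 0.2955, 0.0056]
ee_rot: [[0.965, -0.263, 0.002], [-0.263, -0.965, 0.001], [0.002, -0.002, -1.0]]
ft_force: [-0.5, 0.8, 0.1]
gripper_width: 0.0871
```

```bash
python3 - <<'E'
from h import *
go([.5291,.2951,.0035],Rd(-15.3)); print(env.state()['tcp_pos'])
E
```

```text
xyz [-1.3, 0.8, 2.1] rot [-0.1, -0.1, 0.1] t 10.98 rows 0.1
[0.53054176 0.29551989 0.00557654]
```

Request:
move_arm([
  {"xyz":[-1,0.5,1.5],"delta_rot":[0,0,0],"fingers":1},
  {"xyz":[-1,0.5,1.5],"delta_rot":[0,0,0],"fingers":-1},
  {"xyz":[-1,0.5,1.5],"delta_rot":[0,0,0],"fingers":-1},
  {"xyz":[-1,0.5,1.5],"delta_rot":[0,0,0],"fingers":-1},
  {"xyz":[-1,0.5,1.5],"delta_rot":[0,0,0],"fingers":-1},
  {"xyz":[-1,0.5,1.5],"delta_rot":[0,0,0],"fingers":-1},
  {"xyz":[-1,0.5,1.5],"delta_rot":[0,0,0],"fingers":-1},
  {"xyz":[-1,0.5,1.5],"delta_rot":[0,0,0],"fingers":-1},
], squeeze=30)

```text
time: 11.65
tcp_pos: [0.5295, 0.2954, 0.0043]
ee_rot: [[0.965, -0.262, 0.003], [-0.262, -0.965, 0.001], [0.002, -0.002, -1.0]]
ft_force: [0.2, -0.4, 1.3]
gripper_width: 0.0634
```

```bash
python3 - <<'E'
from h import *
s=env.state();print(s['tcp_pos'],s['gripper_width'],s['ft_force'])
go(wl([60,-1,80]),Rd(17.7))
E
```

```text
[0.52949173 0.2954101  0.00432079] 0.0633505684147691 [ 0.20104094 -0.38491355  1.31243157]
xyz [25.8, 301.1, -92.1] rot [-0.1, -0.2, -32.9] t 11.65 rows 7.6
```

Request:
move_arm([
  {"xyz":[0,0,-40],"delta_rot":[0,0,0],"fingers":-1},
  {"xyz":[-10,10,-80],"delta_rot":[0,0,-5],"fingers":-1},
  {"xyz":[-10,50,-92],"delta_rot":[0,0,-11],"fingers":-1},
  {"xyz":[0,92,-92],"delta_rot":[0,0,-17],"fingers":-1},
  {"xyz":[0,133,-92],"delta_rot":[0,0,-23],"fingers":-1},
  {"xyz":[10,175,-92],"delta_rot":[0,0,-29],"fingers":-1},
  {"xyz":[18,216,-92],"delta_rot":[0,0,-33],"fingers":-1},
  {"xyz":[22,258,-92],"delta_rot":[0,0,-33],"fingers":-1},
])

```text
time: 12.32
tcp_pos: [0.4831, 0.0422, 0.0961]
ee_rot: [[0.951, 0.308, 0.003], [0.308, -0.951, 0.001], [0.004, -0.0, -1.0]]
ft_force: [1.2, -0.2, -0.8]
gripper_width: 0.0635
```

```bash
python3 - <<'E'
from h import *
s=env.state();print(s['gripper_width'])
go(wl([60,-1,75]),Rd(17.7))
E
```

```text
0.06348278001594644
xyz [-21.2, 39.6, 5.0] rot [-0.0, -0.2, 0.3] t 12.32 rows 1.1
```

Request:
move_arm([
  {"xyz":[-21,39.5,5],"delta_rot":[0,-0.2,0.3],"fingers":-1},
  {"xyz":[-21,39.5,5],"delta_rot":[0,-0.2,0.3],"fingers":-1},
  {"xyz":[-21,39.5,5],"delta_rot":[0,-0.2,0.3],"fingers":-1},
  {"xyz":[-21,39.5,5],"delta_rot":[0,-0.2,0.3],"fingers":-1},
  {"xyz":[-21,39.5,5],"delta_rot":[0,-0.2,0.3],"fingers":-1},
])

```text
time: 12.73
tcp_pos: [0.4761, -0.0009, 0.0912]
ee_rot: [[0.953, 0.305, 0.001], [0.305, -0.953, 0.0], [0.001, -0.0, -1.0]]
ft_force: [0.8, 0.1, -0.6]
gripper_width: 0.0637
```

```bash
python3 - <<'E'
from h import *
im,m=snap('wrist','w8.png'); s=env.state(); print(rk(s['tcp_pos']),s['ee_rot'].round(3)); np.save('m8.npy',m,allow_pickle=True)
cv2.imwrite('pics/w8b.png',cv2.resize(cv2.cvtColor(im,4)[60:330,90:450],None,fx=2.2,fy=2.2,interpolation=2))
E
```

```text
[58.71271304 -2.04904321 75.11960655] [[ 0.952  0.305  0.001]
 [ 0.305 -0.952  0.   ]
 [ 0.001 -0.    -1.   ]]
```

View pics/w8b.png

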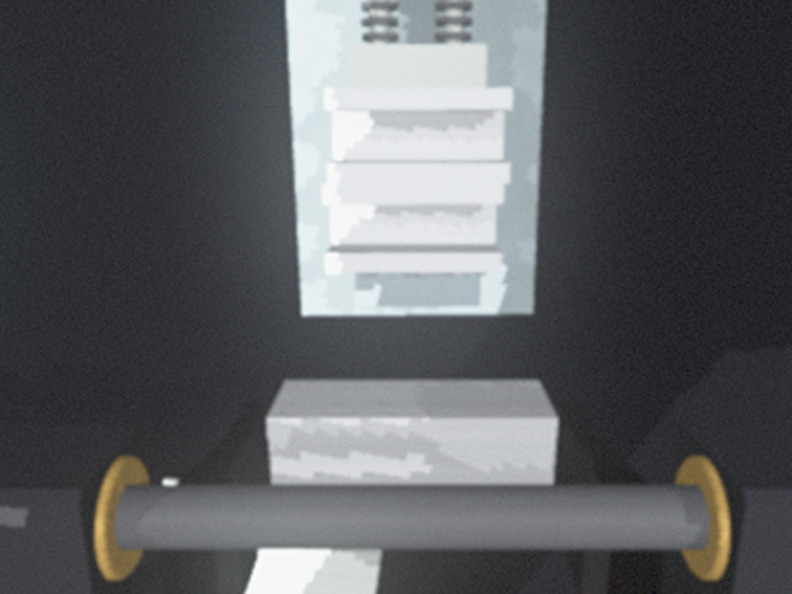

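The cap is held level and aligned, with its front-bottom edge at row 380 (cols 284–540) and top edge at row 416. The stack's twin flanges are at rows 162–204, ready to receive it.

```bash
python3 - <<'E'
from h import *
m=np.load('m8.npy',allow_pickle=True).item()
f=lambda u,v,z: print(u,v,rk(at(m,90+u/2.2,60+v/2.2,z)).round(1))
z=m['cam_to_world'][2][3]; zt=env.state()['tcp_pos'][2]
for u,v,z in [(284,380,zt-.0043),(540,380,zt-.0043),(267,416,zt+.0197),(557,416,zt+.0197),(324,88,.04),(512,88,.04),(324,162,.04),(508,162,.04),(324,204,.04),(502,204,.04),(326,273,.04),(500,273,.04)]: f(u,v,z)
E
```

```text
284 380 [ 45.5 -34.4  70.8]
540 380 [45.3 30.6 70.8]
267 416 [ 45.  -33.9  94.8]
557 416 [44.8 30.1 94.8]
324 88 [-27.  -27.5  24. ]
512 88 [-27.1  26.9  24. ]
324 162 [ -6.1 -28.2  24. ]
508 162 [-6.3 26.6 24. ]
324 204 [  6.3 -28.6  24. ]
502 204 [ 6.1 25.3 24. ]
326 273 [ 27.5 -28.7  24. ]
500 273 [27.4 25.4 24. ]
```

```bash
python3 - <<'E'
from h import *
go(wl([.1,-1.2,35]),Rd(17.7))
E
```

```text
xyz [58.6, 0.9, 40.2] rot [-0.0, -0.1, 0.1] t 12.78 rows 1.7
```

Request:
move_arm([
  {"xyz":[30,0.9,0],"delta_rot":[0,-0.1,0.1],"fingers":-1},
  {"xyz":[58.6,0.9,0],"delta_rot":[0,-0.1,0.1],"fingers":-1},
  {"xyz":[58.6,0.9,25],"delta_rot":[0,-0.1,0.1],"fingers":-1},
  {"xyz":[58.6,0.9,40],"delta_rot":[0,-0.1,0.1],"fingers":-1},
  {"xyz":[58.6,0.9,40],"delta_rot":[0,-0.1,0.1],"fingers":-1},
  {"xyz":[58.6,0.9,40],"delta_rot":[0,-0.1,0.1],"fingers":-1},
  {"xyz":[58.6,0.9,40],"delta_rot":[0,-0.1,0.1],"fingers":-1},
])

```text
time: 13.37
tcp_pos: [0.5329, 0.0173, 0.0519]
ee_rot: [[0.952, 0.305, 0.001], [0.305, -0.952, -0.0], [0.001, 0.0, -1.0]]
ft_force: [0.0, -0.2, -0.3]
gripper_width: 0.0635
```

```bash
python3 - <<'E'
from h import *
print(env.state()['ft_force'],rk(env.state()['tcp_pos']))
for z in (35,28,20,10): go(wl([.1,-1.2,z]),Rd(17.7))
E
```

```text
[ 0.02836403 -0.20634361 -0.31103073] [-0.86932348 -1.83743576 35.92930579]
xyz [-1.0, 0.6, 0.9] rot [0.0, -0.0, 0.1] t 13.37 rows 0.0
xyz [-1.0, 0.6, 7.9] rot [0.0, -0.0, 0.1] t 13.37 rows 0.2
xyz [-1.0, 0.6, 15.9] rot [0.0, -0.0, 0.1] t 13.37 rows 0.4
xyz [-1.0, 0.6, 25.9] rot [0.0, -0.0, 0.1] t 13.37 rows 0.6
```

Request:
move_arm([
  {"xyz":[-1,0.6,3],"delta_rot":[0,0,0],"fingers":-1},
  {"xyz":[-1,0.6,5],"delta_rot":[0,0,0],"fingers":-1},
  {"xyz":[-1,0.6,5],"delta_rot":[0,0,0],"fingers":-1},
  {"xyz":[-1,0.6,5],"delta_rot":[0,0,0],"fingers":-1},
])

```text
time: 13.7
tcp_pos: [0.5322, 0.0164, 0.0474]
ee_rot: [[0.952, 0.305, 0.001], [0.305, -0.952, 0.0], [0.001, 0.0, -1.0]]
ft_force: [0.0, -0.3, -0.1]
gripper_width: 0.0639
```

```bash
python3 - <<'E'
from h import *
print(env.state()['ft_force'],rk(env.state()['tcp_pos']))
for z in (20,10): go(wl([.1,-1.2,z]),Rd(17.7))
E
```

```text
[ 0.00167705 -0.31421345 -0.07009806] [ 0.04509026 -1.18321743 31.35142396]
xyz [-0.1, -0.0, 11.4] rot [0.0, -0.1, 0.1] t 13.7 rows 0.3
xyz [-0.1, -0.0, 21.4] rot [0.0, -0.1, 0.1] t 13.7 rows 0.5
```

Now descend slowly.

Request:
move_arm([
  {"xyz":[0,0,4],"delta_rot":[0,0,0],"fingers":-1},
  {"xyz":[0,0,7],"delta_rot":[0,0,0],"fingers":-1},
  {"xyz":[0,0,9],"delta_rot":[0,0,0],"fingers":-1},
  {"xyz":[0,0,11],"delta_rot":[0,0,0],"fingers":-1},
  {"xyz":[0,0,11],"delta_rot":[0,0,0],"fingers":-1},
  {"xyz":[0,0,11],"delta_rot":[0,0,0],"fingers":-1},
])

```text
time: 14.2
tcp_pos: [0.5321, 0.0164, 0.0361]
ee_rot: [[0.952, 0.305, 0.001], [0.305, -0.952, -0.0], [0.001, 0.0, -1.0]]
ft_force: [0.3, -0.3, 0.3]
gripper_width: 0.0639
```

```bash
python3 - <<'E'
from h import *
print(env.state()['ft_force'],rk(env.state()['tcp_pos']),env.state()['gripper_width'])
go(wl([.1,-1.2,9.5]),Rd(17.7))
E
```

```text
[ 0.25135577 -0.29935335  0.28461309] [ 0.13351105 -1.15324728 20.09515084] 0.06393903986703801
xyz [0.0, -0.1, 10.6] rot [0.0, -0.0, 0.1] t 14.2 rows 0.3
```

Underside is at 15.8 mm, below the flange tops at 24 mm, with no force, so the cap is engaged. Next I'll press it home, release and retreat.

Request:
move_arm([
  {"xyz":[0,0,4],"delta_rot":[0,0,0],"fingers":-1},
  {"xyz":[0,0,7],"delta_rot":[0,0,0],"fingers":-1},
  {"xyz":[0,0,9],"delta_rot":[0,0,0],"fingers":-1},
  {"xyz":[0,0,10],"delta_rot":[0,0,0],"fingers":-1},
  {"xyz":[0,0,10.5],"delta_rot":[0,0,0],"fingers":-1},
  {"xyz":[0,0,10.5],"delta_rot":[0,0,0],"fingers":-1},
  {"xyz":[0,0,10.5],"delta_rot":[0,0,0],"fingers":-1},
])

```text
time: 14.78
tcp_pos: [0.5319, 0.0163, 0.0263]
ee_rot: [[0.952, 0.305, 0.0], [0.305, -0.952, -0.0], [0.0, 0.001, -1.0]]
ft_force: [-2.5, 0.9, 5.6]
gripper_width: 0.0636
```

```bash
python3 - <<'E'
from h import *
print(env.state()['ft_force'],rk(env.state()['tcp_pos']),env.state()['gripper_width'])
E
```

```text
[-2.52298252  0.86174561  5.57784969] [ 0.39012565 -1.15245083 10.2836618 ] 0.0636181152813846
```

Contact came at TCP 10.3 mm, exactly the seated height. Releasing.

Request:
move_arm([
  {"xyz":[0,0,0],"delta_rot":[0,0,0],"fingers":0.75},
  {"xyz":[0,0,0],"delta_rot":[0,0,0],"fingers":0.75},
  {"xyz":[0,0,0],"delta_rot":[0,0,0],"fingers":0.75},
  {"xyz":[0,0,0],"delta_rot":[0,0,0],"fingers":0.75},
  {"xyz":[0,0,-15],"delta_rot":[0,0,0],"fingers":0.75},
  {"xyz":[0,0,-45],"delta_rot":[0,0,0],"fingers":0.75},
  {"xyz":[-30,0,-80],"delta_rot":[0,0,0],"fingers":0.75},
  {"xyz":[-65,0,-85],"delta_rot":[0,0,0],"fingers":0.75},
])

```text
time: 15.45
tcp_pos: [0.4749, -0.0023, 0.1152]
ee_rot: [[0.951, 0.308, 0.011], [0.308, -0.952, 0.001], [0.01, 0.002, -1.0]]
ft_force: [-0.4, 0.8, 0.5]
gripper_width: 0.0763
```

Request:
move_arm([
  {"xyz":[-20,0,0],"delta_rot":[0,0,0],"fingers":0.75},
  {"xyz":[-20,0,0],"delta_rot":[0,0,0],"fingers":0.75},
  {"xyz":[-20,0,0],"delta_rot":[0,0,0],"fingers":0.75},
  {"xyz":[-20,0,0],"delta_rot":[0,0,0],"fingers":0.75},
])

```text
time: 15.78
tcp_pos: [0.4567, -0.0082, 0.1152]
ee_rot: [[0.951, 0.308, 0.012], [0.308, -0.951, 0.001], [0.011, 0.003, -1.0]]
ft_force: [-0.1, -0.2, 0.6]
gripper_width: 0.0762
```

```bash
python3 - <<'E'
from h import *
im,m=snap('wrist','w9.png'); print(rk(env.state()['tcp_pos']),env.state()['gripper_width']); np.save('m9.npy',m,allow_pickle=True)
s,ms=snap('scene','s9.png')
a=cv2.resize(cv2.cvtColor(im,4)[60:240,170:390],None,fx=2,fy=2,interpolation=2)
c=cv2.resize(cv2.cvtColor(s,4)[205:260,250:350],(400,220),interpolation=2)
o=np.zeros((600,440,3),np.uint8);o[:360,:440]=a;o[370:590,:400]=c
cv2.imwrite('pics/w9b.png',o)
E
```

```text
[79.36680764 -0.68848546 98.85542399] 0.07610781738996546
```

View pics/w9b.png

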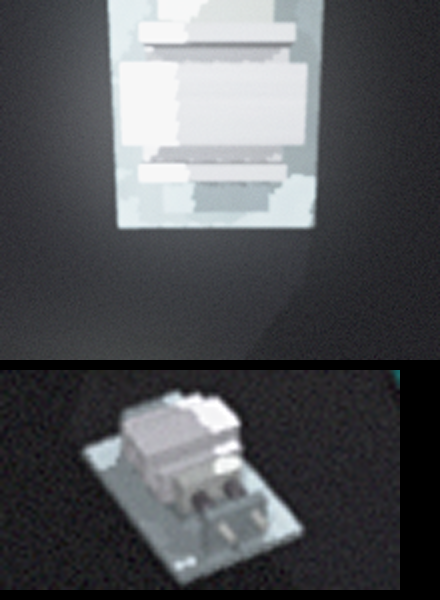

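The cap straddles the joint, centred and level, with the outer flanges visible on both sides. I'll do a quick numeric check and hand in.

```bash
python3 - <<'E'
from h import *
m=np.load('m9.npy',allow_pickle=True).item()
for u,v in [(120,63),(305,63),(121,146),(306,146)]: print(rk(at(m,170+u/2,60+v/2,.046)).round(1))
for u,v in [(139,22),(295,22),(138,182),(286,182)]: print(rk(at(m,170+u/2,60+v/2,.040)).round(1))
s=env.state();print(s['time'],s['ft_force'].round(1)); print(env.hand_in())
E
```

```text
[-13.3 -33.6  30. ]
[-13.7  30.   30. ]
[ 14.5 -34.2  30. ]
[14.1 31.6 30. ]
[-27.3 -27.4  24. ]
[-27.6  26.8  24. ]
[ 27.6 -29.2  24. ]
[27.3 25.6 24. ]
15.8833 [-0.3  0.2  0.8]
the job is handed in; nothing more can be done
None
```

Both loose channels are in the rack and the job is handed in at about 16 s of the 67 s. `hand_in()` gives no verdict, so success rests on my own checks below.

- **Shorter channel:** I tilted it 30° to push the jaw back, then levelled it onto the rack floor. The jaw clamped it against the resident. The two ends are about 1 mm out of line.
- **Longer channel:** I lowered it open side down over the joint. It met light contact (about 6 N) at exactly the seated height, and I released it there.
- **Last picture:** The cap measures rack x −13.5 to +14.3 mm and y −34 to +31 mm at its seated top height. That is centred on the joint within about 1 mm, with the outer flanges showing evenly on both sides.
- **Robot and bystanders:** The gripper is clear and the wrist force is near zero. I did not move the look-alikes or the other bench items. I did not take a final picture of the whole bench to confirm that.

No check failed. The only disagreement was an offset of about 1 mm between the camera's rack position and the stated dimensions. I avoided it by positioning each part relative to what the same camera measured.

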